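# Restack the filter holder and tip its hold-down arm over

### The arm

A 6-joint arm with a two-finger parallel gripper is mounted at the origin on a cart in front of the work surface, level with it; the furniture and walls round the work are solid. World frame = base frame: x ahead of the robot, y to its left, z up, the work surface at z = 0. Lengths are in mm, angles in rad, forces in N, time in s.
With the tool pointing down it reaches from about 300 to 875 mm from the base axis. Payload 6.4 kg.
Tool frame: the origin (TCP) lies midway between the tips of the shut fingers; the grasp point (between the pads) lies 19 mm behind it; z points along the fingers, y is the line along which they close (so a half turn about z gives the same grasp; the last joint's range is limited). The gripper opens to 85 mm and grips with 20 to 120 N. Pads are 22 mm wide; open, the fingers measure 114 mm over their backs; the gripper's body (76 mm by 85 mm) begins 54 mm behind the grasp point. The pads swing forward as they close: fully open they stand 13 mm farther back than shut.
Start: joints at [-1.399, 0.181, 1.607, -0, 1.354, -0.206], TCP at [212.121, -534.459, 231.288] pointing down, gripper open.
Joint ranges: [-2.99, 2.99], [-0.89, 2.07], [0.3, 2.58], [-1.14, 4.28], [0, 2.63], [-3.12, 3.12]. Speed limits (rad/s): [2.57, 2.57, 3.01, 3.14, 3.14, 3.14].

### API

Orientations are given as a unit quaternion [x, y, z, w].
In Python, from plant import env, viewer gives the robot as it stands.
- The arm moves only by the tool send_rows, never from a script. Its argument "steps" is a list of rows, each an object of numbers: "wx", "wy", "wz": the turn, a rotation vector about the world's x, y, z in units of 5 degrees (1.0 is 5 degrees); "dx", "dy", "dz": the shift along the world's x, y, z in units of 30 mm (1.0 is 30 mm); "gripper": the opening, from -1 (shut) to 1 (fully open). In form: [{"wx": .., "wy": .., "wz": .., "dx": .., "dy": .., "dz": .., "gripper": ..}, ...]. A call has 1 to 20 rows; each row shifts and turns the commanded pose from where the row before left it; what a row does not reach is not made up. A row lasts 1/12 s, in which the tool goes at most 41.7 mm and 7.16 degrees, less where a joint would pass 70% of its speed; a pose out of reach is approached as far as the arm can. A call is refused whole if a number of a shift passes 1 or a number of a turn 1, either way. A call with a gripper value outside its range is refused whole. The fingers move at their own pace and stop on an object; "force" is the grip in N (left out, the last holds). Time passes only in rows, so rows that do not move let the fingers close. It gives the time, the measured TCP pose, the force, the opening and the grip force at its end, in the units of the state.
- env.state(): the state, without advancing time (a new reading comes with each control period).
- viewer.capture(name): name is "scene" or "top" or "wrist"; returns a dict with "img" (420x560x3 uint8, red, green, blue), "camera_matrix" (3x3 intrinsics, pixels), "xyz" and "rotation" of the camera in the world. Camera axes: x right, y up, looking along -z (the intrinsics and any distortion apply to the point x, -y, -z); pixel columns grow to the right and rows downward; lengths in mm; the calibration is good to about 2 mm. A picture is of the moment at which its call begins. There is no depth.
- env.hand_in(): hands the job in; it is judged then, once.
Trained networks look in a picture, given as the dict that the camera call returned (one of the last four; its "shot" number tells which), for a name from the list of things; names that differ only in an ending like _2 or _b are one class to them, and where a whole thing is asked for, a point or a joint stands for the part that bears it (a point fixed in the world has none). Each returns a list of dicts, best first, with "p" (0 to 1); they miss things now and then, are a little off and sometimes report something else, mostly with a low value. They report only what shows in the picture. A call takes as long as a camera call. They do not tell look-alikes from the thing itself.
- viewer.spot_in(picture, name): "at" ([column, row] in pixels, amid what is visible of it).
- viewer.masks_of(picture, name): "pixels" (420x560 bool, what is visible of it) and "at" ([column, row] in pixels, amid what is visible of it).
- viewer.tip_of(picture, name): "at" ([column, row] in pixels: a listed point, or the origin of a listed thing).
The state is a dict: "time_s": time; "q": joint angles; "dq": joint speeds; "joint_torque": joint torques, N m; "tcp_pos": TCP position; "tool_rot": TCP orientation; "wrist_force": force on the tool from outside, world axes, zero at the start; "ft_torque": the same for the moment, N m; "opening": opening from 0.0 (shut) to 1.0 (fully open); "grasp_force": force on a finger pad.
Only numpy, scipy, OpenCV 4.12 (cv2) and the standard library are available. Lean on these libraries where they do the work, as an engineer would, in place of code of your own. Each camera call takes 0.05 s, during which the arm holds its last target. There are 200 camera calls.

### The job

Restack the filter holder: thread the spoked support grid over the post so that it sits flat on the base plate, then thread the plain spacer ring over the post so that it sits flat on the grid. Only when both are in place, tip the hinged hold-down arm over so that its round foot rests on the spacer ring.

Things in the scene. Friction and masses are not known exactly. Their poses are not given: they have to be found in the camera images.
- filter_stand: filter holder, fixed to the desk: grey base plate 110 mm (its x) by 190 mm (its y, from -65 to +125), 12 mm thick, with a steel post and a pillar. Origin: on the desk under the post's axis, z up. The pillar (40 x 24 mm, top 96 mm above the desk) stands at y = +100 mm with the open arm above it, so the gripper has most room at the post with its fingers closing along the stand's x
- post_tip (a point): centre of the post's tip, 62 mm above the desk (8 mm below the finished stack's top). The post is stepped: 24 mm in diameter up to 25 mm above the desk (chamfered from 21 mm), from there 16 mm in diameter (tip chamfered over 5 mm)
- support_grid: loose aluminium support grid, lying flat: an open disc 68 mm in diameter and 22 mm high with an outer rim, six spokes and a hub with a 30 mm bore (goes over the thick part of the post); 70 to 140 g. Origin: on its axis at the underside, z up. Grasp it across the outside
- spacer_ring: loose grey plastic spacer ring, lying flat: a thick plain ring 60 mm in diameter and 36 mm high with a 22 mm bore (passes the thin part of the post, not the thick part); 100 to 200 g. Origin: on its axis at the underside, z up. Grasp it across the outside
- hold_down (a joint): angle of the hold-down arm (rad): 0 = level, foot on the complete stack (top 70 mm above the desk); grows as it opens; 1.57 upright; range -0.35 to 2.0 (leaning away from the post). Starts at 1.8 to 2.0, sinks to the stop. Steel bar 18 mm wide, 8 mm thick, reaching 112 mm from the hinge. Soft damper: pushed past upright to below 1.2 it sinks by its own weight in about 2 s. 1 to 5 N move it
- clamp_hinge (a point): hinge axis of the hold-down arm (along the stand's x), at the stand's y = +100 mm, 84 mm above the desk; it does not move with the arm
- foot (a point): centre of the underside of the arm's round rubber foot (44 mm in diameter), 100 mm along the arm from the hinge; with the arm level it is 14 mm below the hinge's height, straight above the post; open, the arm reaches about 200 mm above the desk
Not all that is in view belongs to the job. Leave any green or purple look-alike of the support_grid alone.

How it is judged:
By the outcome, as a careful person would: the job done as asked, in the order asked, and still so for the second after the job is handed in, with the robot touching nothing.
It also fails if it takes over 72 s, if anything falls off the work surface, if the arm or the gripper's body presses on something with over 40 N, if the wrist force passes 120 N, or if a joint passes its speed limit or range.

## Working session

There is one attempt and no reset: what is moved stays moved. The work goes in short steps, Python scripts to look and compute and a tool call to move; the robot and the scene stay as the last step left them, time stands still between calls to the robot, and variables do not carry over. Pictures are saved under pics/ and viewed, at most 10 in all, crops included, and the job is handed in when it is done.

Besides the shell and the picture viewer there is one more tool, called after ">>>" as name(argument=value, ...) on one line, values as JSON. send_rows: Moves the arm, as the interface text tells. Its arguments: {"type":"object","properties":{"steps":{"type":"array"},"force":{"type":"number"}},"required":["steps"]}

```bash
mkdir -p pics
cat > h.py <<'E'
import numpy as np, cv2
from plant import env, viewer
def ray(c,px):
    K=np.array(c["camera_matrix"]);R=np.array(c["rotation"])
    d=np.linalg.inv(K)@np.array([px[0],px[1],1.0]);d=R@np.array([d[0],-d[1],-d[2]])
    return np.array(c["xyz"],float),d
def at_z(c,px,z):
    o,d=ray(c,px);return o+d*(z-o[2])/d[2]
def proj(c,p):
    K=np.array(c["camera_matrix"]);R=np.array(c["rotation"])
    v=R.T@(np.array(p,float)-np.array(c["xyz"]));v=K@np.array([v[0],-v[1],-v[2]]);return v[:2]/v[2]
def tri(cs,pxs):
    A=np.zeros((3,3));b=np.zeros(3)
    for c,p in zip(cs,pxs):
        o,d=ray(c,p);d/=np.linalg.norm(d);M=np.eye(3)-np.outer(d,d);A+=M;b+=M@o
    return np.linalg.solve(A,b)
def save(c,n): cv2.imwrite(f"pics/{n}.png",cv2.cvtColor(c["img"],cv2.COLOR_RGB2BGR))
E
python3 - <<'E'
from h import *
np.set_printoptions(precision=1,suppress=True)
print(env.state())
ims=[]
Z=dict(support_grid=0,spacer_ring=0,filter_stand=0,post_tip=62,clamp_hinge=84)
for n in("scene","top","wrist"):
    c=viewer.capture(n);ims.append(c["img"]);print(n,c.keys(),np.array(c["xyz"]))
    save(c,n+"0")
    for t in list(Z)+["foot"]:
        for r in viewer.tip_of(c,t)[:4]:
            print(t,np.array(r["at"]),round(r["p"],2),at_z(c,r["at"],Z.get(t,190)))
cv2.imwrite("pics/a.png",cv2.cvtColor(cv2.resize(np.vstack([np.hstack(ims[:2]),np.hstack([ims[2],ims[2]*0])]),(800,600)),cv2.COLOR_RGB2BGR))
E
```

```text
{'time_s': 0.0, 'q': array([-1.4,  0.2,  1.6, -0. ,  1.4, -0.2]), 'dq': array([ 0., -0.,  0.,  0., -0.,  0.]), 'joint_torque': array([ -0. , -44.5, -35.1,  -0. ,   0. ,   0. ]), 'tcp_pos': array([ 212. , -533.9,  230.4]), 'tool_rot': array([ 1. ,  0.2,  0. , -0. ]), 'wrist_force': array([-0.2,  0.2, -0.6]), 'ft_torque': array([ 0., -0., -0.]), 'grasp_force': 0.0, 'opening': 0.9997444215678547}
scene dict_keys(['img', 'camera_matrix', 'xyz', 'rotation', 'shot']) [136.6 537.5 914.2]Traceback (most recent call last):
  File "<stdin>", line 11, in <module>
  File "h.py", line 8, in at_z
    o,d=ray(c,px);return o+d*(z-o[2])/d[2]
        ~~~^^^^^^
  File "h.py", line 5, in ray
    d=np.linalg.inv(K)@np.array([px[0],px[1],1.0]);d=R@np.array([d[0],-d[1],-d[2]])
                                                     ~^~~~~~~~~~~~~~~~~~~~~~~~~~~~~
ValueError: matmul: Input operand 1 has a mismatch in its core dimension 0, with gufunc signature (n?,k),(k,m?)->(n?,m?) (size 3 is different from 4)
```

```bash
sed -i 's/R=np.array(c\["rotation"\])/R=Rot.from_quat(c["rotation"]).as_matrix()/; s/^from plant/from scipy.spatial.transform import Rotation as Rot\nfrom plant/' h.py
python3 - <<'E'
from h import *
np.set_printoptions(precision=1,suppress=True)
ims=[]
Z=dict(support_grid=0,spacer_ring=0,filter_stand=0,post_tip=62,clamp_hinge=84)
for n in("scene","top","wrist"):
    c=viewer.capture(n);ims.append(c["img"]);print(n,np.array(c["xyz"]),np.array(c["camera_matrix"])[0])
    save(c,n+"0")
    for t in list(Z)+["foot"]:
        for r in viewer.tip_of(c,t)[:4]:
            print(t,np.array(r["at"]),round(r["p"],2),at_z(c,r["at"],Z.get(t,190)))
cv2.imwrite("pics/a.png",cv2.cvtColor(cv2.resize(np.vstack([np.hstack(ims[:2]),np.hstack([ims[2],ims[2]*0])]),(800,600)),cv2.COLOR_RGB2BGR))
E
```

```text
scene [136.6 537.5 914.2] [424.1   0.  283.1]
support_grid [253.4 341.8] 0.74 [418.5 217.6   0. ]
support_grid [171.8 262.2] 0.58 [723.5 164.7   0. ]
support_grid [182.4 283.2] 0.41 [656.9 195.7   0. ]
support_grid [381.6 183.3] 0.38 [ 403.  -420.5    0. ]
spacer_ring [254.5 224.5] 0.9 [624.7 -61.1   0. ]
filter_stand [223.3 281.2] 0.86 [577.  132.8   0. ]
post_tip [221.5 268. ] 0.92 [574.4 134.2  62. ]
post_tip [251.8 225. ] 0.45 [596.4 -15.1  62. ]
post_tip [224.3 282.5] 0.19 [542.9 161.7  62. ]
clamp_hinge [201.1 299.4] 0.91 [546.5 234.1  84. ]
foot [182.  284.7] 0.57 [547.  269.7 190. ]
top [ 329.6 -131.6 1637.7] [509.4   0.  291.4]
support_grid [212.6 167.6] 0.86 [722.9 161.8   0. ]
support_grid [423.1 268.9] 0.76 [ 407.  -526.6    0. ]
support_grid [386.2 268.1] 0.68 [ 406.7 -409.4    0. ]
support_grid [274.2 252.8] 0.49 [446.6 -50.5   0. ]
spacer_ring [280.7 197.6] 0.8 [627.4 -66.2   0. ]
filter_stand [216.6 210.7] 0.74 [579.2 141.6   0. ]
post_tip [216.4 207.8] 0.84 [578.9 132.3  62. ]
clamp_hinge [179.8 213.2] 0.66 [555.9 241.3  84. ]
foot [163.7 210. ] 0.75 [548.7 263.  190. ]
wrist [ 281.5 -505.5  373.9] [336.4   0.  277.9]
```

View pics/a.png

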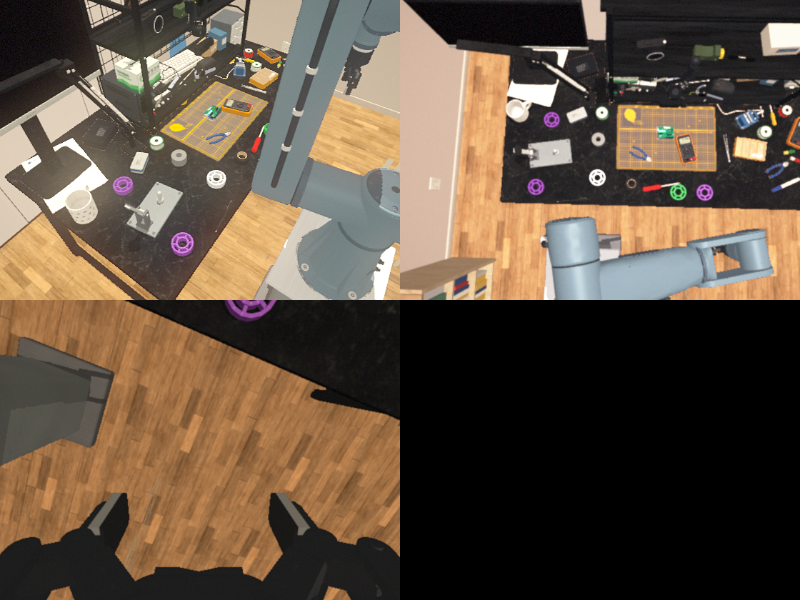

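Grid: the white/aluminium one (scene ≈302,250; top ≈274,252 → world 447,-50). The ring is grey, at top 281,197, and the stand is at about (577,133), yaw ≈14°. Purple and green rings are look-alikes. I'm moving over the grid for a wrist view.

>>> send_rows(steps=[{"dx": 0.46, "dy": 0.95, "wz": -0.96, "gripper": 1}, {"dx": 0.46, "dy": 0.95, "wz": -0.96, "gripper": 1}, {"dx": 0.46, "dy": 0.95, "wz": -0.96, "gripper": 1}, {"dx": 0.46, "dy": 0.95, "wz": -0.96, "gripper": 1}, {"dx": 0.46, "dy": 0.95, "wz": -0.96, "gripper": 1}, {"dx": 0.46, "dy": 0.95, "wz": -0.96, "gripper": 1}, {"dx": 0.46, "dy": 0.95, "wz": -0.96, "gripper": 1}, {"dx": 0.46, "dy": 0.95, "wz": -0.96, "gripper": 1}, {"dx": 0.46, "dy": 0.95, "wz": -0.96, "gripper": 1}, {"dx": 0.46, "dy": 0.95, "wz": -0.96, "gripper": 1}, {"dx": 0.46, "dy": 0.95, "wz": -0.96, "gripper": 1}, {"dx": 0.46, "dy": 0.95, "wz": -0.96, "gripper": 1}, {"dx": 0.46, "dy": 0.95, "wz": -0.96, "gripper": 1}, {"dx": 0.46, "dy": 0.95, "wz": -0.96, "gripper": 1}, {"dx": 0.46, "dy": 0.95, "wz": -0.96, "gripper": 1}, {"dx": 0.46, "dy": 0.95, "wz": -0.96, "gripper": 1}, {"dx": 0.46, "dy": 0.95, "wz": -0.96, "gripper": 1}, {"gripper": 1}, {"gripper": 1}])

```text
validation failed for argument at $.st...
```

```bash
cat > look.py <<'E'
import sys
from h import *
np.set_printoptions(precision=1,suppress=True)
Z=dict(support_grid=0,spacer_ring=0,filter_stand=0,post_tip=62,clamp_hinge=84,foot=190)
TOP=dict(support_grid=22,spacer_ring=36)
tag=sys.argv[1];cams=sys.argv[2].split(",");names=sys.argv[3].split(",")
s=env.state();R=Rot.from_quat(s["tool_rot"]).as_matrix()
print("tcp",s["tcp_pos"],"xang",np.degrees(np.arctan2(R[1,0],R[0,0])),"z",R[:,2].round(3),"q",s["q"].round(2),"F",s["wrist_force"],"t",s["time_s"],"open",round(s["opening"],3),s["grasp_force"])
ims=[]
for n in cams:
    c=viewer.capture(n);save(c,tag+n);ims.append(c["img"])
    print(n,np.array(c["xyz"]))
    for t in names:
        for r in viewer.tip_of(c,t)[:4]: print(" ",t,np.array(r["at"]),round(r["p"],2),at_z(c,r["at"],Z[t]))
        if t in TOP:
            for r in viewer.masks_of(c,t)[:4]:
                m=r["pixels"].astype(np.uint8);cs,_=cv2.findContours(m,0,2);k=cv2.convexHull(max(cs,key=cv2.contourArea))
                (x,y),rad=cv2.minEnclosingCircle(k)
                # intersect hull with top plane and fit circle
                P=np.array([at_z(c,p[0],TOP[t])[:2] for p in k])
                (X,Y),rr=cv2.minEnclosingCircle(P.astype(np.float32))
                print("   mask",np.array(r["at"]),round(r["p"],2),"topcircle",round(X,1),round(Y,1),"r",round(rr,1),"rgb",c["img"][r["pixels"]].mean(0))
E
python3 look.py b wrist,scene,top support_grid,spacer_ring,filter_stand,post_tip,clamp_hinge,foot
```

```text
tcp [ 212.1 -534.4  231.3] xang 21.646428822885994 z [ 0.  0. -1.] q [-1.4  0.2  1.6  0.   1.4 -0.2] F [0.5 0.  0.2] t 1.15 open 0.997 0.0
wrist [ 281.5 -505.5  373.8]
   mask [348.5  10. ] 0.97 topcircle 392.6 -532.2 r 33.0 rgb [113.5  57.6 117.4]
scene [136.6 537.5 914.2]
  support_grid [254.5 341. ] 0.87 [417.6 214.7   0. ]
  support_grid [301.9 255.3] 0.63 [458.  -47.9   0. ]
  support_grid [381.5 182.3] 0.62 [ 405.2 -424.4    0. ]
  support_grid [172.7 264.5] 0.59 [716.5 168.6   0. ]
   mask [171.9 262.5] 0.97 topcircle 712.8 165.2 r 42.1 rgb [172.7 107.7 178.7]
   mask [252.2 346.6] 0.72 topcircle 408.9 222.2 r 37.8 rgb [174.5 100.9 181.7]
   mask [185.9 289.1] 0.61 topcircle 623.8 210.5 r 44.0 rgb [151.6 145.5 134.3]
   mask [301.5 256.2] 0.59 topcircle 456.8 -47.3 r 42.8 rgb [227.7 223.4 214.5]
  spacer_ring [250.6 225.2] 0.97 [632.2 -52.8   0. ]
   mask [252.8 218.3] 0.63 topcircle 623.2 -45.5 r 41.1 rgb [173.3 166.5 152.5]
  filter_stand [227.4 283.2] 0.92 [564.8 131.5   0. ]
  filter_stand [221.7 269.8] 0.32 [602.3 108.8  -0. ]
  post_tip [218.9 268.9] 0.86 [577.8 139.7  6
[... 254 characters left out ...]
d [385.7 268.6] 0.51 [ 405.  -407.8    0. ]
  support_grid [273.7 251.1] 0.5 [452.1 -48.7   0. ]
   mask [428.2 272.6] 0.85 topcircle 404.2 -530.2 r 35.1 rgb [177.9  98.3 191.9]
   mask [211.1 165.6] 0.85 topcircle 716.8 157.6 r 37.0 rgb [152.1  76.3 169.9]
   mask [188.4 262.4] 0.76 topcircle 410.8 223.1 r 30.1 rgb [164.4  82.6 185. ]
   mask [392.2 270.2] 0.73 topcircle 401.7 -427.8 r 23.8 rgb [ 93.1 193.3 108.1]
  spacer_ring [278.5 199.7] 0.56 [620.2 -59.2   0. ]
   mask [277.3 196. ] 0.85 topcircle 629.5 -56.6 r 30.9 rgb [193.7 183.1 174.2]
  post_tip [216.2 209.2] 0.78 [574.4 132.7  62. ]
  clamp_hinge [182.3 213. ] 0.62 [556.7 233.6  84. ]
  foot [164.2 207.9] 0.48 [554.9 262.  190. ]
```

View pics/bwrist.png

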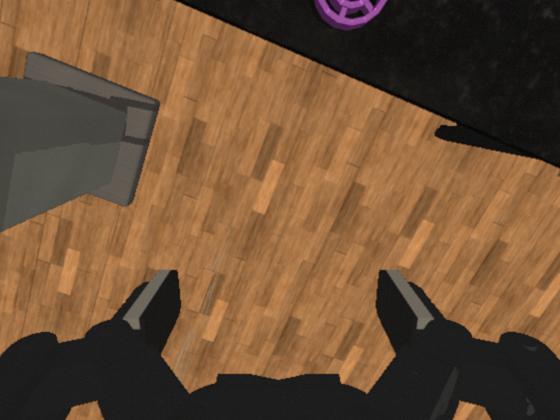

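The move was refused, so this is still the floor and start view (purple ring at 350,10). I'll resend with every key filled in.

>>> send_rows(steps=[{"wx": 0, "wy": 0, "wz": -0.96, "dx": 0.46, "dy": 0.95, "dz": 0, "gripper": 1}, {"wx": 0, "wy": 0, "wz": -0.96, "dx": 0.46, "dy": 0.95, "dz": 0, "gripper": 1}, {"wx": 0, "wy": 0, "wz": -0.96, "dx": 0.46, "dy": 0.95, "dz": 0, "gripper": 1}, {"wx": 0, "wy": 0, "wz": -0.96, "dx": 0.46, "dy": 0.95, "dz": 0, "gripper": 1}, {"wx": 0, "wy": 0, "wz": -0.96, "dx": 0.46, "dy": 0.95, "dz": 0, "gripper": 1}, {"wx": 0, "wy": 0, "wz": -0.96, "dx": 0.46, "dy": 0.95, "dz": 0, "gripper": 1}, {"wx": 0, "wy": 0, "wz": -0.96, "dx": 0.46, "dy": 0.95, "dz": 0, "gripper": 1}, {"wx": 0, "wy": 0, "wz": -0.96, "dx": 0.46, "dy": 0.95, "dz": 0, "gripper": 1}, {"wx": 0, "wy": 0, "wz": -0.96, "dx": 0.46, "dy": 0.95, "dz": 0, "gripper": 1}, {"wx": 0, "wy": 0, "wz": -0.96, "dx": 0.46, "dy": 0.95, "dz": 0, "gripper": 1}, {"wx": 0, "wy": 0, "wz": -0.96, "dx": 0.46, "dy": 0.95, "dz": 0, "gripper": 1}, {"wx": 0, "wy": 0, "wz": -0.96, "dx": 0.46, "dy": 0.95, "dz": 0, "gripper": 1}, {"wx": 0, "wy": 0, "wz": -0.96, "dx": 0.46, "dy": 0.95, "dz": 0, "gripper": 1}, {"wx": 0, "wy": 0, "wz": -0.96, "dx": 0.46, "dy": 0.95, "dz": 0, "gripper": 1}, {"wx": 0, "wy": 0, "wz": -0.96, "dx": 0.46, "dy": 0.95, "dz": 0, "gripper": 1}, {"wx": 0, "wy": 0, "wz": -0.96, "dx": 0.46, "dy": 0.95, "dz": 0, "gripper": 1}, {"wx": 0, "wy": 0, "wz": -0.96, "dx": 0.46, "dy": 0.95, "dz": 0, "gripper": 1}, {"wx": 0, "wy": 0, "wz": 0, "dx": 0, "dy": 0, "dz": 0, "gripper": 1}, {"wx": 0, "wy": 0, "wz": 0, "dx": 0, "dy": 0, "dz": 0, "gripper": 1}])

```text
time_s: 4.08
tcp_pos: [447.0, -48.6, 231.3]
tool_rot: [0.867, -0.498, 0.0, 0.0]
wrist_force: [-0.6, -0.7, 0.2]
opening: 0.999
grasp_force: 0.0
```

```bash
python3 look.py c wrist support_grid,spacer_ring,post_tip
```

```text
tcp [447.  -48.6 231.3] xang -59.70983899779314 z [-0. -0. -1.] q [-0.4 -0.1  1.9 -0.   1.3  2.2] F [-0.6 -0.7  0.2] t 4.0833 open 0.999 0.0
wrist [ 484.5 -112.   373.9]
  support_grid [198.6 356.4] 0.95 [414.4 218.6   0. ]
  support_grid [269.  165.7] 0.76 [461.  -52.4   0. ]
   mask [267.7 177.7] 0.92 topcircle 462.1 -53.7 r 35.8 rgb [247.9 246.  241.6]
   mask [  5.4 220.1] 0.68 topcircle 689.8 142.7 r 25.6 rgb [124.7  61.4 132.2]
   mask [198.9 358.8] 0.62 topcircle 415.7 211.5 r 43.4 rgb [162.6  78.8 171.9]
  spacer_ring [124.8  84.1] 0.56 [633.3 -50.7   0. ]
   mask [112.4  82.4] 0.96 topcircle 626.6 -55.3 r 34.9 rgb [190.2 180.8 160.8]
   mask [ 97.  262.1] 0.47 topcircle 558.7 149.0 r 105.2 rgb [207.6 203.3 183.6]
  post_tip [ 85.3 276.3] 0.73 [571.5 133.   62. ]
```

View pics/cwrist.png

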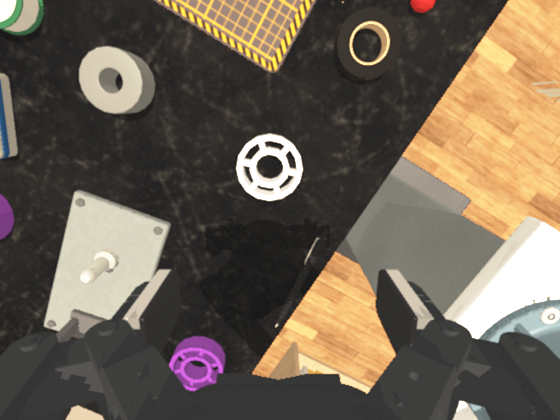

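The wrist picture shows the grid at (269,167), the spacer ring at (115,80), the post tip at (87,275) and the plate with its screws. I'm refining the grid by threshold.

```bash
cat > fit.py <<'E'
from h import *
np.set_printoptions(precision=1,suppress=True)
def blob(c,px,ztop,name):
    for r in viewer.masks_of(c,name):
        if np.hypot(*(np.array(r["at"])-px))>40: continue
        m=r["pixels"].astype(np.uint8);cs,_=cv2.findContours(m,0,2);k=cv2.convexHull(max(cs,key=cv2.contourArea))
        P=np.array([at_z(c,p[0],ztop)[:2] for p in k])
        (X,Y),(a,b),_=cv2.fitEllipse(P.astype(np.float32));print(name,"ellipse at top plane",np.array([X,Y,a,b]))
E
python3 - <<'E'
from fit import *
c=viewer.capture("wrist")
g=c["img"].min(2);m=np.zeros_like(g);m[125:210,225:315]=(g[125:210,225:315]>150)
cs,_=cv2.findContours(m,0,2);k=cv2.convexHull(max(cs,key=cv2.contourArea))
for z in (0,11,22):
    P=np.array([at_z(c,p[0],z)[:2] for p in k],np.float32);print(z,cv2.fitEllipse(P))
# hub bore: holes in mask
h=cv2.findContours(m,cv2.RETR_CCOMP,cv2.CHAIN_APPROX_NONE);
for q in h[0]:
    if cv2.contourArea(q)>60:
        P=np.array([at_z(c,p[0],22)[:2] for p in q],np.float32);print("hole",cv2.contourArea(q),P.mean(0),cv2.minEnclosingCircle(P))
for r in viewer.tip_of(c,"support_grid"): print(r["at"],at_z(c,r["at"],0))
for p in [(80,203),(158,231),(52,323)]: print(at_z(c,p,12))
blob(c,np.array([115,80]),36,"spacer_ring")
E
```

```text
0 ((459.7408142089844, -50.026405334472656), (73.73884582519531, 75.42501831054688), 20.18860626220703)
11 ((460.4419860839844, -51.92637252807617), (71.5693130493164, 73.20588684082031), 20.188623428344727)
22 ((461.1431884765625, -53.82633972167969), (69.39979553222656, 70.98674774169922), 20.188587188720703)
hole 3363.0 [461.3 -54.2] ((461.3553161621094, -54.004783630371094), 35.65495300292969)
hole 87.5 [438.6 -50.4] ((438.03594970703125, -49.99567794799805), 9.984452247619629)
hole 90.0 [477.5 -37.8] ((477.2554016113281, -37.34275817871094), 9.77924919128418)
hole 512.0 [461.8 -55.4] ((461.65087890625, -55.04711151123047), 14.678242683410645)
hole 123.5 [445.6 -72.6] ((445.114013671875, -73.64986419677734), 9.981243133544922)
hole 127.5 [484.9 -59.5] ((486.14544677734375, -59.8754768371582), 10.091109275817871)
hole 122.5 [469.1 -77.3] ((469.17572021484375, -77.78057861328125), 10.527318954467773)
[269.4, 167.0] [459.3 -53.8   0. ]
[200.3, 360.1] [410.8 220.7   0. ]
[623.6  85.2  12. ]
[534.4  72.4  12. ]
[599.3 252.   12. ]
spacer_ring ellipse at top plane [627.2 -54.4  60.3  71.9]
```

>>> send_rows(steps=[{"wx": 0, "wy": 0, "wz": 0, "dx": 0.24, "dy": -0.1, "dz": -0.9, "gripper": 1}, {"wx": 0, "wy": 0, "wz": 0, "dx": 0.24, "dy": -0.1, "dz": -0.9, "gripper": 1}, {"wx": 0, "wy": 0, "wz": 0, "dx": 0, "dy": 0, "dz": -0.9, "gripper": 1}, {"wx": 0, "wy": 0, "wz": 0, "dx": 0, "dy": 0, "dz": -0.9, "gripper": 1}, {"wx": 0, "wy": 0, "wz": 0, "dx": 0, "dy": 0, "dz": -0.9, "gripper": 1}, {"wx": 0, "wy": 0, "wz": 0, "dx": 0, "dy": 0, "dz": -0.9, "gripper": 1}, {"wx": 0, "wy": 0, "wz": 0, "dx": 0, "dy": 0, "dz": -0.9, "gripper": 1}, {"wx": 0, "wy": 0, "wz": 0, "dx": 0, "dy": 0, "dz": -0.4, "gripper": 1}, {"wx": 0, "wy": 0, "wz": 0, "dx": 0, "dy": 0, "dz": -0.4, "gripper": 1}, {"wx": 0, "wy": 0, "wz": 0, "dx": 0, "dy": 0, "dz": -0.4, "gripper": 1}, {"wx": 0, "wy": 0, "wz": 0, "dx": 0, "dy": 0, "dz": -0.2, "gripper": 1}, {"wx": 0, "wy": 0, "wz": 0, "dx": 0, "dy": 0, "dz": -0.15, "gripper": 1}, {"wx": 0, "wy": 0, "wz": 0, "dx": 0, "dy": 0, "dz": 0, "gripper": 1}])

```text
time_s: 5.62
tcp_pos: [460.7, -56.0, -4.8]
tool_rot: [0.866, -0.5, -0.001, 0.0]
wrist_force: [-0.6, 0.0, 0.2]
opening: 0.996
grasp_force: 0.0
```

```bash
python3 look.py d wrist support_grid
```

```text
tcp [460.7 -56.   -4.8] xang -59.972901278127594 z [-0.  0. -1.] q [-0.4  0.3  2.  -0.   0.8  2.2] F [-0.6  0.   0.2] t 5.6167 open 0.996 0.0
wrist [ 498.  -119.7  137.7]
  support_grid [274.9 281.5] 0.82 [460.6 -52.5   0. ]
   mask [271.5 308.8] 0.88 topcircle 462.3 -56.4 r 37.8 rgb [242.2 236.7 224.5]
```

View pics/dwrist.png

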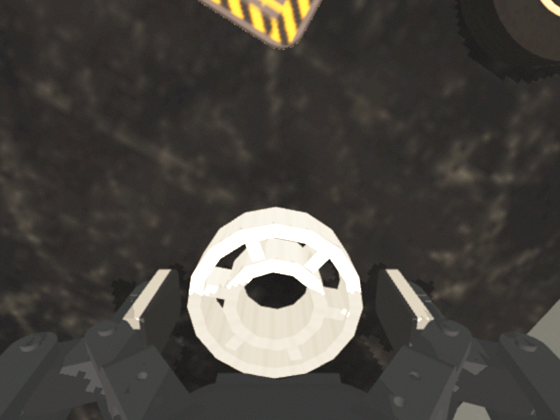

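The grid sits between the pads (centre ≈ 275,290) and is centred. Closing and lifting.

>>> send_rows(steps=[{"wx": 0, "wy": 0, "wz": 0, "dx": 0, "dy": 0, "dz": 0, "gripper": 0.3}, {"wx": 0, "wy": 0, "wz": 0, "dx": 0, "dy": 0, "dz": 0, "gripper": 0.3}, {"wx": 0, "wy": 0, "wz": 0, "dx": 0, "dy": 0, "dz": 0, "gripper": 0.3}, {"wx": 0, "wy": 0, "wz": 0, "dx": 0, "dy": 0, "dz": 0, "gripper": 0.3}, {"wx": 0, "wy": 0, "wz": 0, "dx": 0, "dy": 0, "dz": 0, "gripper": 0.3}, {"wx": 0, "wy": 0, "wz": 0, "dx": 0, "dy": 0, "dz": 0, "gripper": 0.3}], force=40)

```text
time_s: 6.27
tcp_pos: [461.7, -56.2, -3.1]
tool_rot: [0.866, -0.5, 0.001, -0.0]
wrist_force: [-2.6, -1.1, 7.7]
opening: 0.791
grasp_force: 42.9
```

>>> send_rows(steps=[{"wx": 0, "wy": 0, "wz": 0, "dx": 0, "dy": 0, "dz": 0.3, "gripper": 0.3}, {"wx": 0, "wy": 0, "wz": 0, "dx": 0, "dy": 0, "dz": 0.9, "gripper": 0.3}, {"wx": 0, "wy": 0, "wz": 0, "dx": 0, "dy": 0, "dz": 0.9, "gripper": 0.3}, {"wx": 0, "wy": 0, "wz": 0, "dx": 0, "dy": 0, "dz": 0.9, "gripper": 0.3}, {"wx": 0, "wy": 0, "wz": 0, "dx": 0, "dy": 0, "dz": 0, "gripper": 0.3}])

```text
time_s: 6.68
tcp_pos: [464.8, -57.2, 91.4]
tool_rot: [0.866, -0.5, 0.005, -0.001]
wrist_force: [1.2, 0.3, -0.2]
opening: 0.788
grasp_force: 45.7
```

>>> send_rows(steps=[{"wx": 0, "wy": 0, "wz": -0.3, "dx": 0, "dy": 0.5, "dz": 0.7, "gripper": 0.3}, {"wx": 0, "wy": 0, "wz": -0.3, "dx": 0.1, "dy": 0.9, "dz": 0.7, "gripper": 0.3}, {"wx": 0, "wy": 0, "wz": -0.3, "dx": 0.1, "dy": 0.9, "dz": 0.3, "gripper": 0.3}, {"wx": 0, "wy": 0, "wz": -0.3, "dx": 0.1, "dy": 0.9, "dz": 0, "gripper": 0.3}, {"wx": 0, "wy": 0, "wz": -0.3, "dx": 0.1, "dy": 0.9, "dz": 0, "gripper": 0.3}, {"wx": 0, "wy": 0, "wz": -0.3, "dx": 0.1, "dy": 0.9, "dz": 0, "gripper": 0.3}, {"wx": 0, "wy": 0, "wz": -0.2, "dx": 0.1, "dy": 0.3, "dz": 0, "gripper": 0.3}, {"wx": 0, "wy": 0, "wz": 0, "dx": 0, "dy": 0, "dz": 0, "gripper": 0.3}, {"wx": 0, "wy": 0, "wz": 0, "dx": 0, "dy": 0, "dz": 0, "gripper": 0.3}])

```text
time_s: 7.43
tcp_pos: [478.7, 103.4, 136.5]
tool_rot: [0.82, -0.572, -0.0, 0.0]
wrist_force: [0.9, -0.5, -1.3]
opening: 0.787
grasp_force: 45.8
```

```bash
python3 look.py e wrist,scene,top post_tip,support_grid,filter_stand,clamp_hinge,foot
```

```text
tcp [478.7 103.4 136.5] xang -69.82761185245121 z [-0. -0. -1.] q [-0.   0.1  1.9 -0.   1.1  2.8] F [ 0.9 -0.5 -1.3] t 7.4333 open 0.787 45.830749589949846
wrist [504.3  34.3 279.1]
  post_tip [134.9 213.3] 0.69 [571.1 132.5  62. ]
  support_grid [279.1 282.1] 0.7 [449.1 180.3   0. ]
   mask [275.1 309.8] 0.81 topcircle 448.3 184.4 r 82.9 rgb [234.6 227.6 213. ]
   mask [  8.  175.7] 0.81 topcircle 688.9 151.7 r 26.8 rgb [123.7  60.9 131.7]
   mask [293.2 302.2] 0.75 topcircle 439.5 184.4 r 11.6 rgb [150.8  82.7 156.8]
  filter_stand [165.6 198.3] 0.73 [568.5 138.2   0. ]
scene [136.6 537.5 914.2]
  post_tip [222.2 268.8] 0.79 [571.6 135.   62. ]
  post_tip [200.2 298.3] 0.71 [560.9 225.2  62. ]
  support_grid [258.3 260.4] 0.89 [542.8  31.4   0. ]
  support_grid [255.6 343.7] 0.8 [411.7 218.4   0. ]
  support_grid [221. 272.] 0.74 [599.4 115.    0. ]
  support_grid [173.8 264.7] 0.69 [713.8 167.4   0. ]
   mask [252.7 339.7] 0.87 topcircle 409.8 221.5 r 39.0 rgb [133.   73.1 140.8]
   mask [172.1 257.7] 0.86 topcircle 714.7 165.5 r 42.5 rgb [157.9  95.9 163.7]
   mask [257.3 261.1] 
[... 281 characters left out ...]
62. ]
  support_grid [423. 270.] 0.74 [ 403.5 -526.2    0. ]
  support_grid [211.9 171. ] 0.69 [711.4 163.5   0. ]
  support_grid [193.  262.9] 0.57 [407.9 209.3   0. ]
  support_grid [386.8 271.1] 0.48 [ 397.2 -411.2    0. ]
   mask [386.9 265. ] 0.69 topcircle 407.2 -412.2 r 34.2 rgb [ 90.8 189.8 105.4]
   mask [208.1 168.9] 0.68 topcircle 716.5 159.2 r 37.5 rgb [148.5  74.2 165.8]
   mask [427.3 270.7] 0.63 topcircle 404.6 -531.8 r 34.1 rgb [173.6  95.8 187.7]
   mask [187.1 261.9] 0.54 topcircle 410.5 213.5 r 36.5 rgb [123.1  66.2 140.1]
  filter_stand [214.  213.2] 0.86 [570.7 149.7   0. ]
  clamp_hinge [182.2 213.3] 0.71 [555.7 233.8  84. ]
  foot [163.3 208.7] 0.68 [552.5 264.4 190. ]
```

View pics/ewrist.png

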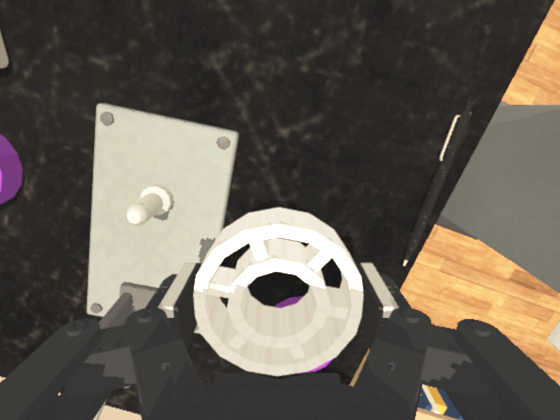

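The post tip is at (134,214), the thick shoulder at about (156,199), and the grid is held level at (278,290). Next I'm fitting the held grid's centre by silhouette and the post from tip and shoulder.

```bash
cat > sil.py <<'E'
from fit import *
from scipy.optimize import minimize
def hullmask(c,x,y,z,r,h):
    a=np.linspace(0,2*np.pi,60);P=[proj(c,(x+r*np.cos(t),y+r*np.sin(t),zz)) for t in a for zz in(z,z+h)]
    k=cv2.convexHull(np.array(P,np.float32));m=np.zeros((420,560),np.uint8)
    cv2.fillConvexPoly(m,np.round(k*16).astype(np.int32),1,cv2.LINE_8,4);return m
def silfit(c,name,r,h,guess,near,R=90):
    best=[q for q in viewer.masks_of(c,name) if np.hypot(*(np.array(q["at"])-near))<40]
    if not best: print("no mask");return
    m=best[0]["pixels"].astype(np.uint8);cs,_=cv2.findContours(m,0,2);k=cv2.convexHull(max(cs,key=cv2.contourArea))
    M=np.zeros_like(m);cv2.fillConvexPoly(M,k,1)
    f=lambda p:(hullmask(c,*p,r,h)^M).sum()/M.sum()
    s=minimize(f,guess,method="Nelder-Mead",options=dict(initial_simplex=np.array([guess]*4)+np.vstack([[0,0,0],np.eye(3)*6])))
    print(name,s.x,"iou err",round(s.fun,3));return s.x
E
python3 - <<'E'
from sil import *
from h import *
c=viewer.capture("wrist");s=env.state();t=s["tcp_pos"]
x=silfit(c,"support_grid",34,22,[t[0],t[1],t[2]+4],np.array([277,300]))
if x is not None: print("grid-tcp",x-t)
print("cam z axis",Rot.from_quat(c["rotation"]).as_matrix()[:,2])
print("tip",at_z(c,(134,214),62),"step",at_z(c,(156,199),25))
for z,p in ((12,(106,118)),(12,(223,143)),(12,(96,309))): print(at_z(c,p,z))
print(proj(c,(571.5,132.5,62)),proj(c,(571.5,132.5,25)),proj(c,(571.5,132.5,12)))
E
```

```text
support_grid [478.5 105.1 140.8] iou err 0.009
grid-tcp [-0.6  2.   4. ]
cam z axis [ 0.1 -0.3  1. ]
tip [572.1 132.9  62. ] step [570.2 131.7  25. ]
[625.2  87.1  12. ]
[535.3  74.4  12. ]
[599.8 257.2  12. ]
[135.  213.8] [154.2 199.4] [159.7 195.2]
```

>>> send_rows(steps=[{"wx": 0, "wy": 0, "wz": 0, "dx": 0.5, "dy": 0.15, "dz": 0, "gripper": 0.3}, {"wx": 0, "wy": 0, "wz": 0, "dx": 0.8, "dy": 0.23, "dz": 0, "gripper": 0.3}, {"wx": 0, "wy": 0, "wz": 0, "dx": 0.8, "dy": 0.23, "dz": 0, "gripper": 0.3}, {"wx": 0, "wy": 0, "wz": 0, "dx": 0.7, "dy": 0.2, "dz": 0, "gripper": 0.3}, {"wx": 0, "wy": 0, "wz": 0, "dx": 0.31, "dy": 0.1, "dz": 0, "gripper": 0.3}, {"wx": 0, "wy": 0, "wz": 0, "dx": 0, "dy": 0, "dz": 0, "gripper": 0.3}, {"wx": 0, "wy": 0, "wz": 0, "dx": 0, "dy": 0, "dz": -0.6, "gripper": 0.3}, {"wx": 0, "wy": 0, "wz": 0, "dx": 0, "dy": 0, "dz": -0.6, "gripper": 0.3}, {"wx": 0, "wy": 0, "wz": 0, "dx": 0, "dy": 0, "dz": -0.6, "gripper": 0.3}, {"wx": 0, "wy": 0, "wz": 0, "dx": 0, "dy": 0, "dz": 0, "gripper": 0.3}, {"wx": 0, "wy": 0, "wz": 0, "dx": 0, "dy": 0, "dz": 0, "gripper": 0.3}])

```text
time_s: 9.5
tcp_pos: [570.9, 130.2, 81.9]
tool_rot: [0.819, -0.573, -0.001, 0.001]
wrist_force: [0.5, -0.6, -0.3]
opening: 0.788
grasp_force: 45.8
```

```bash
python3 look.py f wrist,scene post_tip,clamp_hinge
```

```text
tcp [570.9 130.2  81.9] xang -69.95490137820813 z [-0. -0. -1.] q [ 0.   0.4  1.7 -0.   1.1  2.8] F [ 0.5 -0.6 -0.3] t 9.5 open 0.788 45.80021006986499
wrist [596.7  61.1 224.3]
  post_tip [273.2 260.8] 0.98 [571.6 135.3  62. ]
  post_tip [280.4 276.4] 0.7 [564.8 142.7  62. ]
scene [136.6 537.5 914.2]
  post_tip [221.8 268.5] 0.97 [572.9 134.9  62. ]
  clamp_hinge [198.2 299.2] 0.62 [552.  237.4  84. ]
```

View pics/fwrist.png

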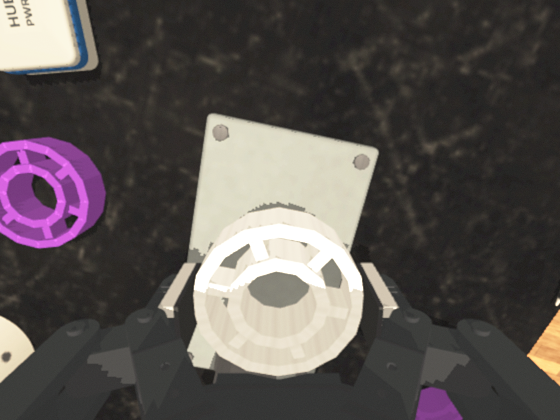

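Clear above the plate, nothing touching; the plate shows through the bore at (278,290) and the tip is hidden behind the hub. A small correction, then descend.

>>> send_rows(steps=[{"wx": 0, "wy": 0, "wz": 0, "dx": 0.04, "dy": 0.01, "dz": 0, "gripper": 0.3}, {"wx": 0, "wy": 0, "wz": 0, "dx": 0, "dy": 0, "dz": -0.4, "gripper": 0.3}, {"wx": 0, "wy": 0, "wz": 0, "dx": 0, "dy": 0, "dz": -0.4, "gripper": 0.3}, {"wx": 0, "wy": 0, "wz": 0, "dx": 0, "dy": 0, "dz": -0.4, "gripper": 0.3}, {"wx": 0, "wy": 0, "wz": 0, "dx": 0, "dy": 0, "dz": -0.4, "gripper": 0.3}, {"wx": 0, "wy": 0, "wz": 0, "dx": 0, "dy": 0, "dz": -0.25, "gripper": 0.3}, {"wx": 0, "wy": 0, "wz": 0, "dx": 0, "dy": 0, "dz": 0, "gripper": 0.3}, {"wx": 0, "wy": 0, "wz": 0, "dx": 0, "dy": 0, "dz": 0, "gripper": 0.3}])

```text
time_s: 10.47
tcp_pos: [572.9, 130.6, 26.2]
tool_rot: [0.819, -0.573, -0.001, 0.001]
wrist_force: [-0.4, -0.2, -1.0]
opening: 0.791
grasp_force: 45.8
```

>>> send_rows(steps=[{"wx": 0, "wy": 0, "wz": 0, "dx": -0.02, "dy": 0, "dz": -0.12, "gripper": 0.3}, {"wx": 0, "wy": 0, "wz": 0, "dx": 0, "dy": 0, "dz": -0.12, "gripper": 0.3}, {"wx": 0, "wy": 0, "wz": 0, "dx": 0, "dy": 0, "dz": -0.12, "gripper": 0.3}, {"wx": 0, "wy": 0, "wz": 0, "dx": 0, "dy": 0, "dz": -0.12, "gripper": 0.3}, {"wx": 0, "wy": 0, "wz": 0, "dx": 0, "dy": 0, "dz": -0.07, "gripper": 0.3}, {"wx": 0, "wy": 0, "wz": 0, "dx": 0, "dy": 0, "dz": -0.05, "gripper": 0.3}, {"wx": 0, "wy": 0, "wz": 0, "dx": 0, "dy": 0, "dz": 0, "gripper": 0.3}])

```text
time_s: 11.05
tcp_pos: [573.0, 130.6, 9.2]
tool_rot: [0.819, -0.573, -0.0, 0.0]
wrist_force: [0.1, 0.2, -1.5]
opening: 0.793
grasp_force: 45.8
```

Still free, so it has cleared the step. Lowering the last couple of millimetres, then releasing.

>>> send_rows(steps=[{"wx": 0, "wy": 0, "wz": 0, "dx": 0, "dy": 0, "dz": -0.04, "gripper": 0.3}, {"wx": 0, "wy": 0, "wz": 0, "dx": 0, "dy": 0, "dz": -0.03, "gripper": 0.3}, {"wx": 0, "wy": 0, "wz": 0, "dx": 0, "dy": 0, "dz": 0, "gripper": 0.3}])

```text
time_s: 11.3
tcp_pos: [573.2, 130.7, 9.0]
tool_rot: [0.819, -0.573, 0.0, 0.0]
wrist_force: [-7.1, -0.5, 14.4]
opening: 0.787
grasp_force: 47.3
```

>>> send_rows(steps=[{"wx": 0, "wy": 0, "wz": 0, "dx": 0, "dy": 0, "dz": 0, "gripper": 1}, {"wx": 0, "wy": 0, "wz": 0, "dx": 0, "dy": 0, "dz": 0, "gripper": 1}, {"wx": 0, "wy": 0, "wz": 0, "dx": 0, "dy": 0, "dz": 0, "gripper": 1}, {"wx": 0, "wy": 0, "wz": 0, "dx": 0, "dy": 0, "dz": 0, "gripper": 1}, {"wx": 0, "wy": 0, "wz": 0, "dx": 0, "dy": 0, "dz": 0.3, "gripper": 1}, {"wx": 0, "wy": 0, "wz": 0, "dx": 0, "dy": 0, "dz": 0.6, "gripper": 1}, {"wx": 0, "wy": 0, "wz": 0, "dx": 0, "dy": 0, "dz": 0.9, "gripper": 1}, {"wx": 0, "wy": 0, "wz": 0, "dx": 0, "dy": 0, "dz": 0.9, "gripper": 1}, {"wx": 0, "wy": 0, "wz": 0, "dx": 0, "dy": 0, "dz": 0.9, "gripper": 1}, {"wx": 0, "wy": 0, "wz": 0, "dx": 0, "dy": 0, "dz": 0.9, "gripper": 1}, {"wx": 0, "wy": 0, "wz": 0, "dx": 0, "dy": 0, "dz": 0.6, "gripper": 1}, {"wx": 0, "wy": 0, "wz": 0, "dx": 0.3, "dy": -0.9, "dz": 0, "gripper": 1}, {"wx": 0, "wy": 0, "wz": 0, "dx": 0.3, "dy": -0.9, "dz": 0, "gripper": 1}, {"wx": 0, "wy": 0, "wz": 0, "dx": 0.3, "dy": -0.9, "dz": 0, "gripper": 1}, {"wx": 0, "wy": 0, "wz": 0, "dx": 0.3, "dy": -0.9, "dz": 0, "gripper": 1}, {"wx": 0, "wy": 0, "wz": 0, "dx": 0, "dy": 0, "dz": 0, "gripper": 1}, {"wx": 0, "wy": 0, "wz": 0, "dx": 0, "dy": 0, "dz": 0, "gripper": 1}])

```text
time_s: 12.72
tcp_pos: [609.3, 21.2, 160.6]
tool_rot: [0.819, -0.574, 0.0, -0.0]
wrist_force: [-0.6, 0.4, 0.6]
opening: 1.001
grasp_force: 0.0
```

```bash
python3 look.py g wrist spacer_ring,post_tip,support_grid
```

```text
tcp [609.3  21.2 160.6] xang -70.11001151594645 z [ 0.  0. -1.] q [-0.2  0.3  1.6  0.   1.2  2.6] F [-0.6  0.4  0.6] t 12.7167 open 1.001 0.0
wrist [634.5 -48.  303.2]
   mask [270.7 308.8] 0.73 topcircle 575.8 137.7 r 92.5 rgb [146.3 143.1 129.3]
   mask [285.4  89.6] 0.58 topcircle 632.8 -52.5 r 29.7 rgb [216.  206.5 184. ]
  post_tip [273.7 341.7] 0.92 [572.5 133.5  62. ]
  support_grid [125.1 283.1] 0.94 [721.5 165.    0. ]
  support_grid [275.1 307.7] 0.7 [569.3 140.3   0. ]
   mask [110.7 281.8] 0.72 topcircle 719.6 157.2 r 40.7 rgb [155.5  74.2 164.9]
   mask [364.9 387.5] 0.66 topcircle 452.2 184.1 r 5.5 rgb [113.3  56.2 120.8]
   mask [275.4 311.3] 0.59 topcircle 572.1 135.6 r 42.3 rgb [213.9 203.2 182.7]
```

View pics/gwrist.png

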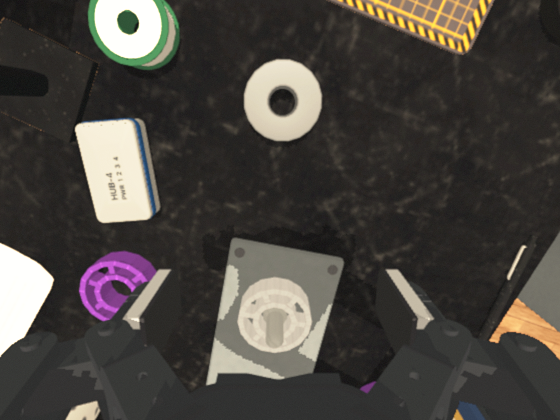

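The grid is threaded on the post (275,313) and looks flat, and the ring is at (283,100). Fitting both numerically.

Run:
```python
from sil import *
c=viewer.capture("wrist");t=env.state()["tcp_pos"]
x=silfit(c,"spacer_ring",30,36,[630,-55,0],np.array([283,100]));print("delta",x-t)
for z in (0,):
    b=[q for q in viewer.masks_of(c,"support_grid") if np.hypot(*(np.array(q["at"])-[275,312]))<30]
    if b: silfit(c,"support_grid",34,22,[572,132.5,12],np.array([275,312]))
```

```text
spacer_ring [632.7 -52.5  -3.2] iou err 0.014
delta [  24.   -76.1 -163.4]
support_grid [573.2 132.1  14.4] iou err 0.014
```

>>> send_rows(steps=[{"wx": 0, "wy": 0, "wz": 0, "dx": 0.2, "dy": -0.62, "dz": 0, "gripper": 1}, {"wx": 0, "wy": 0, "wz": 0, "dx": 0.2, "dy": -0.62, "dz": 0, "gripper": 1}, {"wx": 0, "wy": 0, "wz": 0, "dx": 0.2, "dy": -0.62, "dz": -0.4, "gripper": 1}, {"wx": 0, "wy": 0, "wz": 0, "dx": 0.18, "dy": -0.6, "dz": -0.6, "gripper": 1}, {"wx": 0, "wy": 0, "wz": 0, "dx": 0, "dy": 0, "dz": -0.7, "gripper": 1}, {"wx": 0, "wy": 0, "wz": 0, "dx": 0, "dy": 0, "dz": -0.7, "gripper": 1}, {"wx": 0, "wy": 0, "wz": 0, "dx": 0, "dy": 0, "dz": 0, "gripper": 1}])

```text
time_s: 13.8
tcp_pos: [629.2, -50.7, 83.4]
tool_rot: [0.819, -0.574, -0.004, 0.001]
wrist_force: [-0.1, 0.6, -1.4]
opening: 0.999
grasp_force: 0.0
```

Run:
```python
from sil import *
c=viewer.capture("wrist");t=env.state()["tcp_pos"];save(c,"h")
print(t,[np.array(q["at"]) for q in viewer.masks_of(c,"spacer_ring")],proj(c,(632,-52,18)))
x=silfit(c,"spacer_ring",30,36,[632,-52,0],proj(c,(632,-52,18)))
if x is not None: print("delta",x-t)
```

```text
[630.3 -50.6  85.6] [array([273.8, 228.8])] [273.8 220.4]
spacer_ring [632.2 -51.3  -4.1] iou err 0.014
delta [  1.9  -0.7 -89.7]
```

>>> send_rows(steps=[{"wx": 0, "wy": 0, "wz": 0, "dx": 0.03, "dy": -0.02, "dz": -0.5, "gripper": 1}, {"wx": 0, "wy": 0, "wz": 0, "dx": 0, "dy": 0, "dz": -0.6, "gripper": 1}, {"wx": 0, "wy": 0, "wz": 0, "dx": 0, "dy": 0, "dz": -0.6, "gripper": 1}, {"wx": 0, "wy": 0, "wz": 0, "dx": 0, "dy": 0, "dz": -0.5, "gripper": 1}, {"wx": 0, "wy": 0, "wz": 0, "dx": 0, "dy": 0, "dz": -0.4, "gripper": 1}, {"wx": 0, "wy": 0, "wz": 0, "dx": 0, "dy": 0, "dz": 0, "gripper": 1}, {"wx": 0, "wy": 0, "wz": 0, "dx": 0, "dy": 0, "dz": 0, "gripper": 1}])

```text
time_s: 14.53
tcp_pos: [633.3, -51.6, 10.2]
tool_rot: [0.819, -0.573, -0.0, 0.0]
wrist_force: [0.0, 0.5, 0.4]
opening: 0.998
grasp_force: 0.0
```

>>> send_rows(steps=[{"wx": 0, "wy": 0, "wz": 0, "dx": 0, "dy": 0, "dz": 0, "gripper": 0.1}, {"wx": 0, "wy": 0, "wz": 0, "dx": 0, "dy": 0, "dz": 0, "gripper": 0.1}, {"wx": 0, "wy": 0, "wz": 0, "dx": 0, "dy": 0, "dz": 0, "gripper": 0.1}, {"wx": 0, "wy": 0, "wz": 0, "dx": 0, "dy": 0, "dz": 0, "gripper": 0.1}, {"wx": 0, "wy": 0, "wz": 0, "dx": 0, "dy": 0, "dz": 0, "gripper": 0.1}, {"wx": 0, "wy": 0, "wz": 0, "dx": 0, "dy": 0, "dz": 0, "gripper": 0.1}])

```text
time_s: 15.03
tcp_pos: [634.6, -52.1, 12.1]
tool_rot: [0.819, -0.573, 0.001, -0.0]
wrist_force: [-1.0, 0.9, 5.3]
opening: 0.691
grasp_force: 43.4
```

>>> send_rows(steps=[{"wx": 0, "wy": 0, "wz": 0, "dx": 0, "dy": 0, "dz": 0.3, "gripper": 0.1}, {"wx": 0, "wy": 0, "wz": 0, "dx": 0, "dy": 0, "dz": 0.8, "gripper": 0.1}, {"wx": 0, "wy": 0, "wz": 0, "dx": 0, "dy": 0, "dz": 0.9, "gripper": 0.1}, {"wx": 0, "wy": 0, "wz": 0, "dx": 0, "dy": 0, "dz": 0.9, "gripper": 0.1}, {"wx": 0, "wy": 0, "wz": 0, "dx": 0, "dy": 0, "dz": 0.9, "gripper": 0.1}, {"wx": 0, "wy": 0, "wz": 0, "dx": 0, "dy": 0, "dz": 0.6, "gripper": 0.1}, {"wx": 0, "wy": 0, "wz": 0, "dx": 0, "dy": 0.6, "dz": 0, "gripper": 0.1}, {"wx": 0, "wy": 0, "wz": 0, "dx": 0, "dy": 0.9, "dz": 0, "gripper": 0.1}, {"wx": 0, "wy": 0, "wz": 0, "dx": 0, "dy": 0.9, "dz": 0, "gripper": 0.1}, {"wx": 0, "wy": 0, "wz": 0, "dx": 0, "dy": 0.9, "dz": 0, "gripper": 0.1}, {"wx": 0, "wy": 0, "wz": 0, "dx": 0, "dy": 0.5, "dz": 0, "gripper": 0.1}, {"wx": 0, "wy": 0, "wz": 0, "dx": 0, "dy": 0, "dz": 0, "gripper": 0.1}, {"wx": 0, "wy": 0, "wz": 0, "dx": 0, "dy": 0, "dz": 0, "gripper": 0.1}])

```text
time_s: 16.12
tcp_pos: [633.2, 62.7, 142.4]
tool_rot: [0.82, -0.572, 0.0, 0.0]
wrist_force: [-0.1, -0.4, -1.5]
opening: 0.687
grasp_force: 43.6
```

Run:
```python
from sil import *
c=viewer.capture("wrist");s=env.state();t=s["tcp_pos"];save(c,"i")
print(t,s["opening"],s["grasp_force"],s["wrist_force"],[np.array(q["at"]) for q in viewer.masks_of(c,"spacer_ring")])
x=silfit(c,"spacer_ring",30,36,[t[0],t[1],t[2]-8],proj(c,(t[0],t[1],t[2]+10)))
if x is not None: print("delta",x-t)
for q in viewer.tip_of(c,"post_tip"): print(q["at"],q["p"],at_z(c,q["at"],62))
```

```text
[633.3  61.8 142.3] 0.6888145907117447 43.64860391244292 [-0.8 -0.4 -1.5] [array([277.5, 284. ])]
spacer_ring [632.8  64.3 127. ] iou err 0.012
delta [ -0.5   2.5 -15.4]
[318.3, 326.7] 0.89 [572.8 136.1  62. ]
```

View pics/i.png

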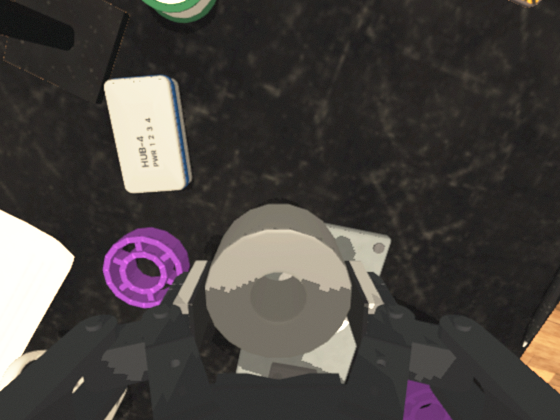

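Run:
```python
from sil import *
c=viewer.capture("wrist");s=env.state();t=s["tcp_pos"]
m=viewer.masks_of(c,"spacer_ring")[0]["pixels"].astype(np.uint8)
cs,_=cv2.findContours(m,0,2);k=cv2.convexHull(max(cs,key=cv2.contourArea));M=np.zeros_like(m);cv2.fillConvexPoly(M,k,1)
for dz in(-15,-11,-8):
    f=lambda p:(hullmask(c,p[0],p[1],t[2]+dz,30,36)^M).sum()/M.sum()
    r=minimize(f,t[:2],method="Nelder-Mead",options=dict(initial_simplex=np.array([t[:2],t[:2]+[5,0],t[:2]+[0,5]])));print(dz,r.x-t[:2],r.fun)
g=cv2.cvtColor(c["img"],cv2.COLOR_RGB2GRAY)
# bore at top plane (visually 278,297)
for dz in(25,21): print("bore",dz,at_z(c,(278.5,297),t[2]+dz)-t)
```

```text
-15 [-0.3  1.4] 0.010679776233259875
-11 [ 0.2 -0.1] 0.05684579307227214
-8 [ 0.6 -0.6] 0.10487653274566311
bore 25 [ 0.2 -1.3 25. ]
bore 21 [-0.6  1.  21. ]
```

>>> send_rows(steps=[{"wx": 0, "wy": 0, "wz": 0, "dx": -0.4, "dy": 0.4, "dz": 0, "gripper": 0.1}, {"wx": 0, "wy": 0, "wz": 0, "dx": -0.7, "dy": 0.8, "dz": 0, "gripper": 0.1}, {"wx": 0, "wy": 0, "wz": 0, "dx": -0.6, "dy": 0.7, "dz": 0, "gripper": 0.1}, {"wx": 0, "wy": 0, "wz": 0, "dx": -0.34, "dy": 0.44, "dz": 0, "gripper": 0.1}, {"wx": 0, "wy": 0, "wz": 0, "dx": 0, "dy": 0, "dz": -0.5, "gripper": 0.1}, {"wx": 0, "wy": 0, "wz": 0, "dx": 0, "dy": 0, "dz": -0.6, "gripper": 0.1}, {"wx": 0, "wy": 0, "wz": 0, "dx": 0, "dy": 0, "dz": -0.6, "gripper": 0.1}, {"wx": 0, "wy": 0, "wz": 0, "dx": 0, "dy": 0, "dz": -0.3, "gripper": 0.1}, {"wx": 0, "wy": 0, "wz": 0, "dx": 0, "dy": 0, "dz": 0, "gripper": 0.1}, {"wx": 0, "wy": 0, "wz": 0, "dx": 0, "dy": 0, "dz": 0, "gripper": 0.1}, {"wx": 0, "wy": 0, "wz": 0, "dx": 0, "dy": 0, "dz": 0, "gripper": 0.1}])

```text
time_s: 17.33
tcp_pos: [573.1, 132.2, 83.2]
tool_rot: [0.819, -0.573, 0.001, -0.0]
wrist_force: [1.0, -0.1, -1.5]
opening: 0.688
grasp_force: 43.6
```

Run:
```python
from sil import *
c=viewer.capture("scene");s=env.state();t=s["tcp_pos"]
print(t,s["wrist_force"])
p=proj(c,(572,132.5,70))
for q in viewer.masks_of(c,"spacer_ring"): print(q["at"],q["p"])
silfit(c,"spacer_ring",30,36,[t[0],t[1],t[2]-11],p)
q=proj(c,(572,132.5,62)).astype(int);print(q)
cv2.imwrite("pics/j.png",cv2.cvtColor(cv2.resize(c["img"][q[1]-60:q[1]+60,q[0]-70:q[0]+70],(700,600),interpolation=2),cv2.COLOR_RGB2BGR))
```

```text
[573.3 132.3  83.5] [-0.3  0.1 -1.3]
[220.9, 262.1] 0.93
spacer_ring [572.2 134.3  73.4] iou err 0.284
[222 268]
```

View pics/j.png

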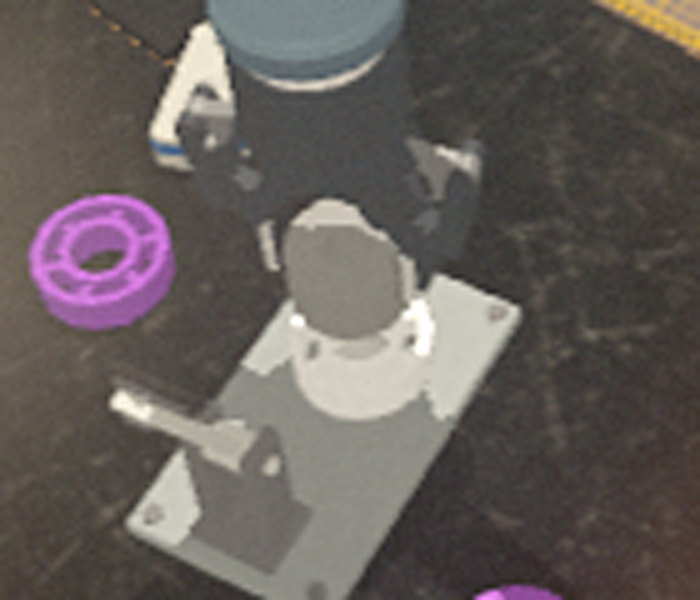

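The scene crop shows the ring held just above the post tip and grid, level, with the arm open beside the pillar. Descending slowly while watching the force.

>>> send_rows(steps=[{"wx": 0, "wy": 0, "wz": 0, "dx": -0.03, "dy": 0, "dz": -0.2, "gripper": 0.1}, {"wx": 0, "wy": 0, "wz": 0, "dx": 0, "dy": 0, "dz": -0.15, "gripper": 0.1}, {"wx": 0, "wy": 0, "wz": 0, "dx": 0, "dy": 0, "dz": -0.1, "gripper": 0.1}, {"wx": 0, "wy": 0, "wz": 0, "dx": 0, "dy": 0, "dz": -0.1, "gripper": 0.1}, {"wx": 0, "wy": 0, "wz": 0, "dx": 0, "dy": 0, "dz": -0.1, "gripper": 0.1}, {"wx": 0, "wy": 0, "wz": 0, "dx": 0, "dy": 0, "dz": 0, "gripper": 0.1}])

```text
time_s: 17.98
tcp_pos: [570.6, 132.4, 61.8]
tool_rot: [0.819, -0.573, -0.001, 0.0]
wrist_force: [-0.7, 0.5, -1.5]
opening: 0.693
grasp_force: 43.7
```

>>> send_rows(steps=[{"wx": 0, "wy": 0, "wz": 0, "dx": 0.03, "dy": 0, "dz": -0.1, "gripper": 0.1}, {"wx": 0, "wy": 0, "wz": 0, "dx": 0, "dy": 0, "dz": -0.1, "gripper": 0.1}, {"wx": 0, "wy": 0, "wz": 0, "dx": 0, "dy": 0, "dz": -0.1, "gripper": 0.1}, {"wx": 0, "wy": 0, "wz": 0, "dx": 0, "dy": 0, "dz": -0.1, "gripper": 0.1}, {"wx": 0, "wy": 0, "wz": 0, "dx": 0, "dy": 0, "dz": -0.07, "gripper": 0.1}, {"wx": 0, "wy": 0, "wz": 0, "dx": 0, "dy": 0, "dz": 0, "gripper": 0.1}])

```text
time_s: 18.48
tcp_pos: [571.7, 132.4, 47.9]
tool_rot: [0.819, -0.573, -0.0, 0.0]
wrist_force: [0.1, -0.4, -1.4]
opening: 0.689
grasp_force: 43.7
```

>>> send_rows(steps=[{"wx": 0, "wy": 0, "wz": 0, "dx": 0, "dy": 0, "dz": -0.05, "gripper": 0.1}, {"wx": 0, "wy": 0, "wz": 0, "dx": 0, "dy": 0, "dz": -0.03, "gripper": 0.1}, {"wx": 0, "wy": 0, "wz": 0, "dx": 0, "dy": 0, "dz": -0.02, "gripper": 0.1}, {"wx": 0, "wy": 0, "wz": 0, "dx": 0, "dy": 0, "dz": 0, "gripper": 0.1}])

```text
time_s: 18.82
tcp_pos: [572.2, 132.5, 46.1]
tool_rot: [0.819, -0.573, 0.0, -0.0]
wrist_force: [-1.7, 0.5, 2.5]
opening: 0.689
grasp_force: 44.0
```

Contact, with TCP at the expected height. Releasing and rising clear, shutting the fingers on the way up.

>>> send_rows(steps=[{"wx": 0, "wy": 0, "wz": 0, "dx": 0, "dy": 0, "dz": 0, "gripper": 0.9}, {"wx": 0, "wy": 0, "wz": 0, "dx": 0, "dy": 0, "dz": 0, "gripper": 0.9}, {"wx": 0, "wy": 0, "wz": 0, "dx": 0, "dy": 0, "dz": 0, "gripper": 0.9}, {"wx": 0, "wy": 0, "wz": 0, "dx": 0, "dy": 0, "dz": 0, "gripper": 0.9}, {"wx": 0, "wy": 0, "wz": 0, "dx": 0, "dy": 0, "dz": 0.3, "gripper": 0.9}, {"wx": 0, "wy": 0, "wz": 0, "dx": 0, "dy": 0, "dz": 0.7, "gripper": 0.9}, {"wx": 0, "wy": 0, "wz": 0, "dx": 0, "dy": 0, "dz": 0.9, "gripper": 0.9}, {"wx": 0, "wy": 0, "wz": 0, "dx": 0, "dy": -0.8, "dz": 0.9, "gripper": -1}, {"wx": 0, "wy": 0, "wz": 0, "dx": 0, "dy": -0.9, "dz": 0.9, "gripper": -1}, {"wx": 0, "wy": 0, "wz": 0, "dx": 0, "dy": -0.9, "dz": 0.9, "gripper": -1}, {"wx": 0, "wy": 0, "wz": 0, "dx": 0, "dy": -0.7, "dz": 0.9, "gripper": -1}, {"wx": 0, "wy": 0, "wz": 0, "dx": 0, "dy": 0, "dz": 0.9, "gripper": -1}, {"wx": 0, "wy": 0, "wz": 0, "dx": 0, "dy": 0, "dz": 0.3, "gripper": -1}, {"wx": 0, "wy": 0, "wz": 0, "dx": 0, "dy": 0, "dz": 0, "gripper": -1}, {"wx": 0, "wy": 0, "wz": 0, "dx": 0, "dy": 0, "dz": 0, "gripper": -1}])

```text
time_s: 20.07
tcp_pos: [572.0, 33.8, 246.5]
tool_rot: [0.819, -0.573, 0.0, -0.0]
wrist_force: [-0.5, 0.2, -1.1]
opening: -0.001
grasp_force: 0.0
```

Run:
```python
from sil import *
c=viewer.capture("wrist");s=env.state();t=s["tcp_pos"];save(c,"k")
print(t,s["opening"])
for q in viewer.tip_of(c,"foot")+viewer.tip_of(c,"post_tip")+viewer.tip_of(c,"clamp_hinge"): print(q)
silfit(c,"spacer_ring",30,36,[572,132.5,34],proj(c,(572,132.5,52)))
silfit(c,"support_grid",34,22,[572,132.5,12],proj(c,(572,132.5,22)))
```

```text
[571.3  34.1 245.2] -0.0009426980297966681
spacer_ring [573.4 152.1  -9.3] iou err 0.209
support_grid [ 556.9  244.5 -306. ] iou err 0.435
```

View pics/k.png

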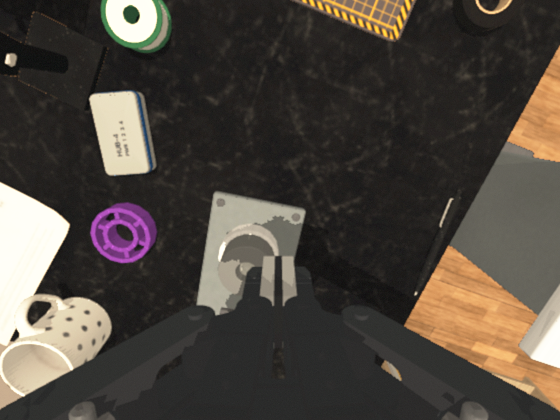

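The ring is over the post with the grid rim under it (245,255), and the mug (left, x>700) is out of the way. Going over and behind the open arm.

>>> send_rows(steps=[{"wx": 0, "wy": 0, "wz": 0, "dx": -0.08, "dy": 0.5, "dz": 0.5, "gripper": -1}, {"wx": 0, "wy": 0, "wz": 0, "dx": -0.08, "dy": 0.95, "dz": 0.3, "gripper": -1}, {"wx": 0, "wy": 0, "wz": 0, "dx": -0.08, "dy": 0.95, "dz": 0, "gripper": -1}, {"wx": 0, "wy": 0, "wz": 0, "dx": -0.08, "dy": 0.95, "dz": 0, "gripper": -1}, {"wx": 0, "wy": 0, "wz": 0, "dx": -0.08, "dy": 0.95, "dz": 0, "gripper": -1}, {"wx": 0, "wy": 0, "wz": 0, "dx": -0.08, "dy": 0.95, "dz": 0, "gripper": -1}, {"wx": 0, "wy": 0, "wz": 0, "dx": -0.08, "dy": 0.95, "dz": 0, "gripper": -1}, {"wx": 0, "wy": 0, "wz": 0, "dx": -0.08, "dy": 0.95, "dz": 0, "gripper": -1}, {"wx": 0, "wy": 0, "wz": 0, "dx": -0.08, "dy": 0.95, "dz": 0, "gripper": -1}, {"wx": 0, "wy": 0, "wz": 0, "dx": -0.08, "dy": 0.95, "dz": 0, "gripper": -1}, {"wx": 0, "wy": 0, "wz": 0, "dx": -0.06, "dy": 0.5, "dz": 0, "gripper": -1}, {"wx": 0, "wy": 0, "wz": 0, "dx": 0, "dy": 0, "dz": 0, "gripper": -1}, {"wx": 0, "wy": 0, "wz": 0, "dx": 0, "dy": 0, "dz": 0, "gripper": -1}])

```text
time_s: 21.45
tcp_pos: [547.4, 315.8, 269.8]
tool_rot: [0.822, -0.57, -0.002, -0.001]
wrist_force: [-0.5, 0.6, -0.6]
opening: -0.005
grasp_force: 0.0
```

Run:
```python
from sil import *
s=env.state();print(s["tcp_pos"],s["q"],s["wrist_force"])
u=np.array([-.139,.990])
for n in("wrist","scene","top"):
    c=viewer.capture(n)
    for nm in("foot","clamp_hinge","post_tip"):
        for q in viewer.tip_of(c,nm)[:1]:
            print(n,nm,q["at"],round(q["p"],2))
            if nm=="foot":
                # intersect ray with plane of stand y-z through the post
                o,d=ray(c,q["at"]);v=np.array([.990,.139,0]);k=((np.array([572,132.5,0])-o)@v)/(d@v);P=o+k*d
                print("  stand y,z",(P[:2]-[572,132.5])@u,P[2])
    if n=="wrist":
        silfit(c,"spacer_ring",30,36,[572,132.5,34],proj(c,(572,132.5,52)))
```

```text
[547.4 315.8 269.8] [0.3 0.3 1.4 0.  1.5 3.1] [-0.5  0.6 -0.6]
wrist foot [295.2, 140.5] 0.69
  stand y,z 133.17339195767417 170.62447879904
wrist clamp_hinge [297.4, 100.9] 0.55
spacer_ring [572.6 132.1  37.1] iou err 0.012
scene clamp_hinge [198.1, 297.4] 0.59
scene post_tip [219.9, 272.1] 0.89
top foot [166.4, 208.7] 0.66
  stand y,z 127.0396398664129 179.16479156960781
top clamp_hinge [182.7, 213.4] 0.6
top post_tip [215.2, 210.5] 0.8
```

>>> send_rows(steps=[{"wx": 0, "wy": 0, "wz": 0.8, "dx": 0, "dy": 0.1, "dz": 0, "gripper": -1}, {"wx": 0, "wy": 0, "wz": 0.8, "dx": 0, "dy": 0.1, "dz": 0, "gripper": -1}, {"wx": 0, "wy": 0, "wz": 0.8, "dx": 0, "dy": 0, "dz": -0.5, "gripper": -1}, {"wx": 0, "wy": 0, "wz": 0.6, "dx": 0, "dy": 0, "dz": -0.7, "gripper": -1}, {"wx": 0, "wy": 0, "wz": 0, "dx": 0, "dy": 0, "dz": -0.7, "gripper": -1}, {"wx": 0, "wy": 0, "wz": 0, "dx": 0, "dy": 0, "dz": -0.7, "gripper": -1}, {"wx": 0, "wy": 0, "wz": 0, "dx": 0, "dy": 0, "dz": -0.7, "gripper": -1}, {"wx": 0, "wy": 0, "wz": 0, "dx": 0, "dy": 0, "dz": -0.7, "gripper": -1}, {"wx": 0, "wy": 0, "wz": 0, "dx": 0, "dy": 0, "dz": 0, "gripper": -1}, {"wx": 0, "wy": 0, "wz": 0, "dx": 0, "dy": 0, "dz": 0, "gripper": -1}])

```text
time_s: 22.93
tcp_pos: [546.8, 321.7, 149.5]
tool_rot: [0.889, -0.458, -0.003, 0.0]
wrist_force: [1.0, -0.2, -0.3]
opening: -0.001
grasp_force: 0.0
```

Run:
```python
from h import *
s=env.state();print(s["tcp_pos"],s["q"].round(2),s["wrist_force"],s["time_s"])
```

```text
[546.79692312 321.72724272 149.48700319] [0.34 0.39 1.52 0.   1.24 2.86] [ 1.0072102  -0.20685165 -0.25846651] 22.9333
```

>>> send_rows(steps=[{"wx": 0, "wy": 0, "wz": 0, "dx": 0.05, "dy": -0.33, "dz": 0, "gripper": -1}, {"wx": 0, "wy": 0, "wz": 0, "dx": 0.05, "dy": -0.33, "dz": 0, "gripper": -1}, {"wx": 0, "wy": 0, "wz": 0, "dx": 0.03, "dy": -0.2, "dz": 0, "gripper": -1}, {"wx": 0, "wy": 0, "wz": 0, "dx": 0.03, "dy": -0.2, "dz": 0, "gripper": -1}, {"wx": 0, "wy": 0, "wz": 0, "dx": 0.03, "dy": -0.2, "dz": 0, "gripper": -1}, {"wx": 0, "wy": 0, "wz": 0, "dx": 0.03, "dy": -0.2, "dz": 0, "gripper": -1}, {"wx": 0, "wy": 0, "wz": 0, "dx": 0.03, "dy": -0.2, "dz": 0, "gripper": -1}, {"wx": 0, "wy": 0, "wz": 0, "dx": 0.03, "dy": -0.2, "dz": 0, "gripper": -1}, {"wx": 0, "wy": 0, "wz": 0, "dx": 0.03, "dy": -0.2, "dz": 0, "gripper": -1}, {"wx": 0, "wy": 0, "wz": 0, "dx": 0.03, "dy": -0.2, "dz": 0, "gripper": -1}, {"wx": 0, "wy": 0, "wz": 0, "dx": 0.03, "dy": -0.2, "dz": 0, "gripper": -1}, {"wx": 0, "wy": 0, "wz": 0, "dx": 0.03, "dy": -0.2, "dz": 0, "gripper": -1}, {"wx": 0, "wy": 0, "wz": 0, "dx": 0.03, "dy": -0.2, "dz": 0, "gripper": -1}, {"wx": 0, "wy": 0, "wz": 0, "dx": 0.03, "dy": -0.2, "dz": 0, "gripper": -1}])

```text
time_s: 24.1
tcp_pos: [562.1, 229.7, 151.6]
tool_rot: [0.889, -0.458, -0.001, -0.002]
wrist_force: [0.4, 0.6, -0.4]
opening: -0.001
grasp_force: 0.4
```

>>> send_rows(steps=[{"wx": 0, "wy": 0, "wz": 0, "dx": 0.03, "dy": -0.2, "dz": 0, "gripper": -1}, {"wx": 0, "wy": 0, "wz": 0, "dx": 0.03, "dy": -0.2, "dz": 0, "gripper": -1}, {"wx": 0, "wy": 0, "wz": 0, "dx": 0.03, "dy": -0.2, "dz": 0, "gripper": -1}, {"wx": 0, "wy": 0, "wz": 0, "dx": 0.03, "dy": -0.2, "dz": 0, "gripper": -1}, {"wx": 0, "wy": 0, "wz": 0, "dx": 0.03, "dy": -0.2, "dz": 0, "gripper": -1}, {"wx": 0, "wy": 0, "wz": 0, "dx": 0.03, "dy": -0.2, "dz": 0, "gripper": -1}, {"wx": 0, "wy": 0, "wz": 0, "dx": 0, "dy": 0, "dz": 0, "gripper": -1}, {"wx": 0, "wy": 0, "wz": 0, "dx": 0, "dy": 0, "dz": 0, "gripper": -1}, {"wx": 0, "wy": 0, "wz": 0, "dx": 0, "dy": 0.7, "dz": 0.3, "gripper": -1}, {"wx": 0, "wy": 0, "wz": 0, "dx": 0, "dy": 0.8, "dz": 0.9, "gripper": -1}, {"wx": 0, "wy": 0, "wz": 0, "dx": -0.5, "dy": 0.5, "dz": 0.9, "gripper": -1}, {"wx": 0, "wy": 0, "wz": 0, "dx": -0.9, "dy": 0, "dz": 0.5, "gripper": -1}, {"wx": 0, "wy": 0, "wz": 0, "dx": -0.9, "dy": 0, "dz": 0, "gripper": -1}, {"wx": 0, "wy": 0, "wz": 0, "dx": -0.9, "dy": 0, "dz": 0, "gripper": -1}, {"wx": 0, "wy": 0, "wz": 0, "dx": 0, "dy": 0, "dz": 0, "gripper": -1}, {"wx": 0, "wy": 0, "wz": 0, "dx": 0, "dy": 0, "dz": 0, "gripper": -1}, {"wx": 0, "wy": 0, "wz": 0, "dx": 0, "dy": 0, "dz": 0, "gripper": -1}])

```text
time_s: 25.52
tcp_pos: [471.4, 254.5, 229.0]
tool_rot: [0.889, -0.458, -0.001, -0.001]
wrist_force: [0.1, 1.2, -0.1]
opening: 0.002
grasp_force: 0.0
```

>>> send_rows(steps=[{"wx": 0, "wy": 0, "wz": 0, "dx": 0, "dy": 0, "dz": 0, "gripper": -1}, {"wx": 0, "wy": 0, "wz": 0, "dx": 0, "dy": 0, "dz": 0, "gripper": -1}, {"wx": 0, "wy": 0, "wz": 0, "dx": 0, "dy": 0, "dz": 0, "gripper": -1}, {"wx": 0, "wy": 0, "wz": 0, "dx": 0, "dy": 0, "dz": 0, "gripper": -1}, {"wx": 0, "wy": 0, "wz": 0, "dx": 0, "dy": 0, "dz": 0, "gripper": -1}, {"wx": 0, "wy": 0, "wz": 0, "dx": 0, "dy": 0, "dz": 0, "gripper": -1}, {"wx": 0, "wy": 0, "wz": 0, "dx": 0, "dy": 0, "dz": 0, "gripper": -1}, {"wx": 0, "wy": 0, "wz": 0, "dx": 0, "dy": 0, "dz": 0, "gripper": -1}, {"wx": 0, "wy": 0, "wz": 0, "dx": 0, "dy": 0, "dz": 0, "gripper": -1}, {"wx": 0, "wy": 0, "wz": 0, "dx": 0, "dy": 0, "dz": 0, "gripper": -1}, {"wx": 0, "wy": 0, "wz": 0, "dx": 0, "dy": 0, "dz": 0, "gripper": -1}, {"wx": 0, "wy": 0, "wz": 0, "dx": 0, "dy": 0, "dz": 0, "gripper": -1}, {"wx": 0, "wy": 0, "wz": 0, "dx": 0, "dy": 0, "dz": 0, "gripper": -1}, {"wx": 0, "wy": 0, "wz": 0, "dx": 0, "dy": 0, "dz": 0, "gripper": -1}, {"wx": 0, "wy": 0, "wz": 0, "dx": 0, "dy": 0, "dz": 0, "gripper": -1}, {"wx": 0, "wy": 0, "wz": 0, "dx": 0, "dy": 0, "dz": 0, "gripper": -1}, {"wx": 0, "wy": 0, "wz": 0, "dx": 0, "dy": 0, "dz": 0, "gripper": -1}, {"wx": 0, "wy": 0, "wz": 0, "dx": 0, "dy": 0, "dz": 0, "gripper": -1}, {"wx": 0, "wy": 0, "wz": 0, "dx": 0, "dy": 0, "dz": 0, "gripper": -1}, {"wx": 0, "wy": 0, "wz": 0, "dx": 0, "dy": 0, "dz": 0, "gripper": -1}])

```text
time_s: 27.18
tcp_pos: [470.9, 254.2, 228.6]
tool_rot: [0.889, -0.458, -0.002, -0.001]
wrist_force: [-0.3, -0.1, 0.5]
opening: -0.002
grasp_force: 0.0
```

Run:
```python
from sil import *
s=env.state();print(s["tcp_pos"],s["time_s"])
im=[]
for n,w in(("scene",50),("wrist",None)):
    c=viewer.capture(n)
    for nm in("foot","spacer_ring","support_grid"):
        for q in viewer.tip_of(c,nm)[:2]: print(n,nm,q["at"],round(q["p"],2),"expect",proj(c,{"foot":(572,132.5,70),"spacer_ring":(572,132.5,34),"support_grid":(572,132.5,12)}[nm]))
    I=c["img"]
    if w:
        q=proj(c,(565,170,60)).astype(int);I=I[q[1]-w:q[1]+w,q[0]-60:q[0]+60]
    im.append(cv2.resize(I,(400,500 if 0 else 333),interpolation=2))
cv2.imwrite("pics/l.png",cv2.cvtColor(np.hstack(im),cv2.COLOR_RGB2BGR))
```

```text
[470.9 254.2 228.6] 27.1833
scene spacer_ring [225.8, 272.5] 0.39 expect [223.7 274.5]
scene support_grid [255.0, 342.7] 0.83 expect [224.5 279.4]
scene support_grid [226.4, 282.6] 0.66 expect [224.5 279.4]
wrist spacer_ring [264.5, 18.7] 0.15 expect [265.1   5.5]
wrist support_grid [340.4, 178.4] 0.58 expect [265.9  12.1]
```

View pics/l.png

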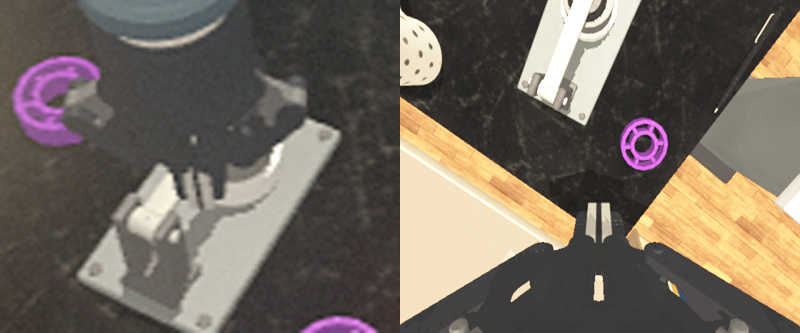

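The arm is down over the stack (right: bar and foot at 580,20). I've now viewed 11 pictures, one over the limit, so the remaining check is numeric only. Moving aside to clear the scene camera.

>>> send_rows(steps=[{"wx": 0, "wy": 0, "wz": 0, "dx": -0.5, "dy": -0.8, "dz": 0.3, "gripper": -1}, {"wx": 0, "wy": 0, "wz": 0, "dx": -0.5, "dy": -0.8, "dz": 0.3, "gripper": -1}, {"wx": 0, "wy": 0, "wz": 0, "dx": -0.5, "dy": -0.8, "dz": 0, "gripper": -1}, {"wx": 0, "wy": 0, "wz": 0, "dx": 0, "dy": -0.8, "dz": 0, "gripper": -1}, {"wx": 0, "wy": 0, "wz": 0, "dx": 0, "dy": -0.8, "dz": 0, "gripper": -1}, {"wx": 0, "wy": 0, "wz": 0, "dx": 0, "dy": -0.8, "dz": 0, "gripper": -1}, {"wx": 0, "wy": 0, "wz": 0, "dx": 0, "dy": -0.8, "dz": 0, "gripper": -1}, {"wx": 0, "wy": 0, "wz": 0, "dx": 0, "dy": -0.8, "dz": 0, "gripper": -1}, {"wx": 0, "wy": 0, "wz": 0, "dx": 0, "dy": -0.8, "dz": 0, "gripper": -1}, {"wx": 0, "wy": 0, "wz": 0, "dx": 0, "dy": 0, "dz": 0, "gripper": -1}, {"wx": 0, "wy": 0, "wz": 0, "dx": 0, "dy": 0, "dz": 0, "gripper": -1}])

```text
time_s: 28.5
tcp_pos: [426.0, 37.4, 246.7]
tool_rot: [0.888, -0.459, -0.002, -0.001]
wrist_force: [-0.8, -0.2, -0.3]
opening: -0.003
grasp_force: 0.0
```

Run:
```python
from sil import *
s=env.state();print(s["tcp_pos"],s["time_s"])
E_={"foot":(572,132.5,70),"spacer_ring":(572,132.5,34),"support_grid":(572,132.5,12),"clamp_hinge":(558,231.5,84)}
v=np.array([.990,.139,0]);u=np.array([-.139,.990])
for n in("scene","wrist","top"):
    c=viewer.capture(n)
    for nm in E_:
        e=proj(c,E_[nm])
        for q in viewer.tip_of(c,nm)[:6]:
            if np.hypot(*(q["at"]-e))>40: continue
            o,d=ray(c,q["at"]);k=((np.array([572,132.5,0])-o)@v)/(d@v);P=o+k*d
            print(n,nm,np.array(q["at"]),round(q["p"],2),"expect",e,"stand y,z",(P[:2]-[572,132.5])@u,P[2])
```

```text
[426.   37.4 246.7] 28.5
scene foot [221.2 269.9] 0.94 expect [222.4 266.1] stand y,z 6.711739023509084 62.82818001227554
scene spacer_ring [222.5 274.9] 0.89 expect [223.7 274.5] stand y,z 4.883022137313293 38.912388189309695
scene spacer_ring [219.6 268.2] 0.71 expect [223.7 274.5] stand y,z 11.497225970484019 76.23134816793981
scene support_grid [222.1 280.4] 0.78 expect [224.5 279.4] stand y,z 9.718784604947414 21.200566357695152
scene clamp_hinge [200.4 299.3] 0.69 expect [198.  295.9] stand y,z 95.26155942571728 62.12076566169981
wrist foot [ 96.6 180.8] 0.87 expect [ 98.2 175.9] stand y,z 5.539931145463814 69.6216738231567
wrist spacer_ring [114.2 171.2] 0.65 expect [115.5 169. ] stand y,z 2.3483954138324727 35.23097378355857
top foot [213.5 209.9] 0.52 expect [215.8 209.6] stand y,z 7.480836642546297 68.91972680213621
top spacer_ring [219.4 213.1] 0.58 expect [217.6 211.3] stand y,z 0.12213562917614633 -3.5181667481776913
top support_grid [220.  215.3] 0.42 expect [218.7 212.4] stand y,z 5.118188511297093 -48.98438080727283
top clamp_hinge [181. 212.] 0.59 expect [183.  212.6] stand y,z 102.9818665044817 97.75473865002914
```

Foot is at about 69.5 mm height over the post, the ring underside at about 35 mm, the grid in place, and the robot clear of everything. Handing in.

```bash
python3 -c "
from plant import env
print(env.hand_in())"
```

```text
the job is handed in; nothing more can be done
None
```

The grid and spacer ring are on the post and the hold-down arm's foot rests on the ring, placed in that order and handed in at about 29 s; the final check was numeric only (foot about 69 mm up, ring underside about 35 mm), and I viewed 11 pictures, one over the limit of 10.

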